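Free the seized turn-catch and open the pine box

ROBOT

A 7-joint arm with a two-finger parallel gripper is mounted at the origin on the work surface. World frame = base frame: x ahead of the robot, y to its left, z up, the work surface at z = 0. Lengths are in m, angles in rad, forces in N, time in s.
With the tool pointing down it reaches from about 0.4 to 0.85 m from the base axis. Payload 4.5 kg.
Tool frame: the origin (TCP) lies at the very end of the fingers, on their centre line; the grasp point (between the pads) lies 19 mm behind it (tcp_to_grasp is the z of the grasp point in the tool frame, in m); z points along the fingers, y is the line along which they close (so a half turn about z gives the same grasp; the last joint's range is limited). The gripper opens to 88 mm and grips with 3 to 60 N. Pads are 18 mm wide; open, the fingers measure 123 mm over their backs; the gripper's body (75 mm by 187 mm) begins 45 mm behind the grasp point.
Start: joints at [-1.155, 0.689, -0.195, 1.565, 0.157, 0.902, -0.215], TCP at [0.233, 0.58, 0.239] pointing down, gripper open.
Joint ranges: [-3.01, 3.01], [-0.46, 2.08], [-1.47, 1.51], [0.13, 2.56], [-1, 4.14], [0.04, 2.09], [-2.66, 2.66]. Speed limits (rad/s): [2.57, 2.57, 3.14, 3.14, 3.14, 3.14, 3.14].

INTERFACE

Orientations are given as a unit quaternion [x, y, z, w].
In Python, from plant import * gives the robot as it stands. The module is installed in compiled form; this text tells all that it offers.
- The arm moves only by the shell command python3 -m jog 'ROWS' [OPENING] [FORCE]. ROWS is JSON, a list that holds one entry, the list of rows, each a list of 6 numbers: the shift along the tool's x, y, z in m, then the turn, a rotation vector about the tool's x, y, z in rad. In form: [[[dx, dy, dz, ax, ay, az], ...]]. A call has 1 to 12 rows; each row shifts and turns the commanded pose from where the row before left it, along the tool's axes as they then stand; what a row does not reach is not made up. A row lasts 1/8 s, in which the tool goes at most 62.5 mm and 10.7 degrees, less where a joint would pass 70% of its speed; a pose out of reach is approached as far as the arm can. A call with a gripper value outside its range is refused whole. OPENING is the finger opening in m, from 0 to 0.0881, set as the call begins (- or left out, the last holds). The fingers move at their own pace and stop on an object; FORCE is the grip in N (left out, the last holds). Time passes only in rows, so rows that do not move let the fingers close. It gives the time, the measured TCP pose, the force, the opening and the grip force at its end, in the units of the state.
- get_state(): the state, without advancing time (a new reading comes with each control period).
- snapshot(name): name is "side" or "top" or "wrist"; returns a dict with "frame" (384x512x3 uint8, red, green, blue), "mtx" (3x3 intrinsics, pixels), "xyz" and "orientation" of the camera in the world; the wrist camera has in their place "mount" (4x4, takes a point from camera to tool coordinates, whose origin is the TCP and whose axes are the flange's). Camera axes: x right, y down, z forward; pixel columns grow to the right and rows downward; lengths in m; the calibration is good to about 2 mm. A picture is of the moment at which its call begins: read the wrist's pose just before it. There is no depth.
- finish_job(): hands the job in; it is judged then, once.
The state is a dict: "clock": time; "q": joint angles; "qd": joint speeds; "joint_torque": joint torques, N m; "tool_pos": TCP position; "eef_rot": TCP orientation; "contact_force": force on the tool from outside, world axes, zero at the start; "moment": the same for the moment, N m; "opening": opening from 0.0 (shut) to 1.0 (fully open); "finger_force": force on a finger pad.
Only numpy, scipy, OpenCV 4.12 (cv2) and the standard library are available. Lean on these libraries where they do the work, as an engineer would, in place of code of your own. Each camera call takes 0.05 s, during which the arm holds its last target. There are 200 camera calls.

TASK

The lid of the pine box is held shut by a rusted turn-catch. Hold the catch by its wing and rock it back and forth in small arcs, easing off each time you feel it come up hard, until it breaks free; then turn it a quarter turn counter-clockwise (seen from above) so that its tail is clear of the lid, and slide the lid fully open by its grip bar. Do not force the catch against a hard stop, or its spindle shears; leave the other things where they are and let go of everything at the end.

Things in the scene. Friction and masses are not known exactly. Their poses are not given: they have to be found in the camera images.
- box: Fixed flat pine box, 220 (its x) by 380 (its y) by 100 mm high; origin at the centre of its underside on the table, z up. Its -y half is an open bay under the lid, its +y half a solid deck at 100 mm, with guide strips 14 mm high beside the lid. The steel catch stands on the near edge, its axis at box x -85, y 12 mm.
- catch (a joint): Turn of the rusted turn-catch about its vertical axis, rad: 0 as built (tail along box +x, across the lid's path), growing counter-clockwise from above to a stop at 1.6; the lid clears it from 1.25. Seized, it swings only between hard stops 0.12 to 0.31 rad to each side, uneven, widening as it frees. Once free, it goes past 0.4 with hardly any torque (0.03 N m) and stays where left.
- catch_grip (a point): Grip point of the catch: on its axis, 144 mm above the table, axes turning with the catch. The wing is an upright plate 44 mm long (along this point's x, as the tail), 10 mm thick (along y), from 117 to 157 mm above the table. Under it the tail, a flat bar 12 mm wide at 108 to 117 mm above the table, reaches 65 mm from the axis along +x.
- spindle (a joint): Twist of the springy spindle under the seized catch, rad, positive when forced counter-clockwise; 4.5 N m per rad, shears beyond 0.11 either way (0.5 N m). Each swing right up to the hard stop, on alternate sides, loosens the rust a step; one that stops short gains nothing. The arc takes up to 0.22 N m, then the torque rises steeply at the stop. Three to seven swings free it, differing each time.
- lid (a joint): Travel of the sliding lid, m: 0 shut, grows along box +y to the stop at 0.16 (fully open). About 3 N of friction. The catch's tail blocks it after about 30 mm until the catch is turned aside.
- lid_grip (a point): Grip point on the lid, 136 mm above the table, box axes, moves with the lid. The grip is an upright pine bar 64 mm long (along box x) and 16 mm thick (along box y), from 114 to 150 mm above the table; the lid board is 138 by 155 mm, its top at 114 mm.
- tape: Loose roll of tape lying flat, 100 mm across, 48 mm high, origin at its underside centre. To be left alone.
- tub: Loose lidded plastic tub, 120 by 160 by 72 mm high, origin at its underside centre. To be left alone.
- padlock: Loose brass padlock lying flat, 40 by 85 by 18 mm, origin under the centre of its body. To be left alone.

How it is judged:
By the outcome, as a careful person would: the job done as asked, in the order asked, and still so for the second after the job is handed in, with the robot touching nothing.
It also fails if it takes over 72 s, if anything falls off the work surface, if the arm or the gripper's body presses on something with over 40 N, if the wrist force passes 120 N, or if a joint passes its speed limit or range.

## Working session

There is one attempt and no reset: what is moved stays moved. The work goes in short steps, Python scripts to look and compute and a shell command to move; the robot and the scene stay as the last step left them, time stands still between calls to the robot, and variables do not carry over. Pictures are saved under pics/ and viewed, at most 10 in all, crops included, and the job is handed in when it is done.

```bash
mkdir -p pics
python3 - <<'E'
from plant import *
import cv2
s=get_state();print(s)
for n in("top","side"):
    d=snapshot(n);cv2.imwrite(f"pics/{n}0.png",d["frame"][:,:,::-1]);print(n,d["mtx"],d["xyz"],d["orientation"])
d=snapshot("wrist");print(d["mount"],d["mtx"])
E
```

```text
{'clock': 0.0, 'q': array([-1.15517182,  0.69000442, -0.1945354 ,  1.56634298,  0.15732536,
        0.90248784, -0.21510234]), 'qd': array([-0.00165579,  0.0017636 , -0.00072708,  0.00192374, -0.00076509,
        0.00100851, -0.00117905]), 'joint_torque': array([ 3.27306020e-05, -5.27551639e+01, -1.26711264e+00, -1.53434390e+01,
       -5.26968122e-02,  6.40497237e-03,  1.56486899e-04]), 'tool_pos': array([0.23268902, 0.57938895, 0.2378981 ]), 'eef_rot': array([ 1.89698512e-01,  9.81841954e-01, -9.16988583e-04, -1.07637355e-04]), 'contact_force': array([ 0.21332868, -0.08314059,  0.75519804]), 'moment': array([-0.03246964,  0.02652061, -0.02105168]), 'finger_force': 0.0, 'opening': 1.0002466942491464}
top [[384.42341283   0.         254.60332648]
 [  0.         384.42341283 194.56833112]
 [  0.           0.           1.        ]] [4.34532217e-01 4.52234735e-04 1.13313058e+00] [-0.69808745  0.71161724 -0.04095465  0.06780515]
side [[353.53405686   0.         248.37629938]
 [  0.         353.53405686 203.6089334 ]
 [  0.           0.           1.        ]] [0.48222326 0.67636602 0.84322012] [-0.07966925  0.93003937 -0.35803798  0.02209937]
[[-2.15855068e-04 -9.47137522e-01 -3.20827787e-01  8.26713496e-02]
 [ 9.99999655e-01  5.30018572e-05 -8.29276804e-04  1.22949815e-03]
 [ 8.02443646e-04 -3.20827855e-01  9.47137183e-01 -1.46174614e-01]
 [ 0.00000000e+00  0.00000000e+00  0.00000000e+00  1.00000000e+00]] [[286.25254775   0.         257.44782811]
 [  0.         286.25254775 185.60100063]
 [  0.           0.           1.        ]]
```

View pics/top0.png

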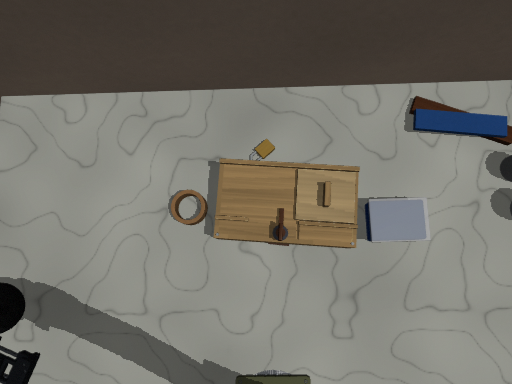

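View pics/side0.png

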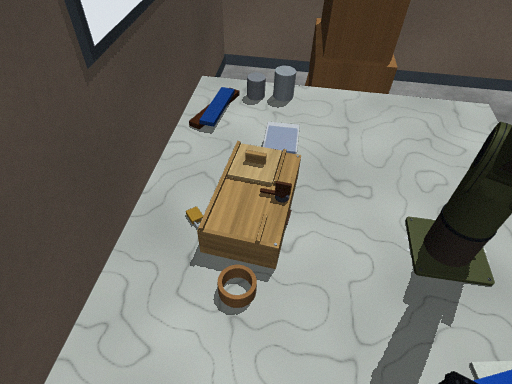

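The top view shows the box at about (288,205), with its +x up in the image and +y to the left. The catch is at (281,230), the grip bar at (327,194), the tape at (188,207), the tub at (398,220) and the padlock at (264,149). I'll enlarge the top view for precise points.

```bash
python3 - <<'E'
import cv2
f=cv2.imread("pics/top0.png")[150:255,205:365]
cv2.imwrite("pics/top0c.png",cv2.resize(f,None,fx=5,fy=5,interpolation=cv2.INTER_CUBIC))
E
cat > h.py <<'E'
from plant import *
import numpy as np, cv2
from scipy.spatial.transform import Rotation as R
def ray(d,u,v,z,p=None,Rm=None):
    p=d["xyz"] if p is None else p; Rm=R.from_quat(d["orientation"]).as_matrix() if Rm is None else Rm
    r=Rm@np.linalg.inv(d["mtx"])@np.array([u,v,1.]); return p+r*(z-p[2])/r[2]
def wrist(s,d):
    T=np.eye(4);T[:3,:3]=R.from_quat(s["eef_rot"]).as_matrix();T[:3,3]=s["tool_pos"]
    return T@np.array(d["mount"])
E
```

```text
(no output)
```

View pics/top0c.png

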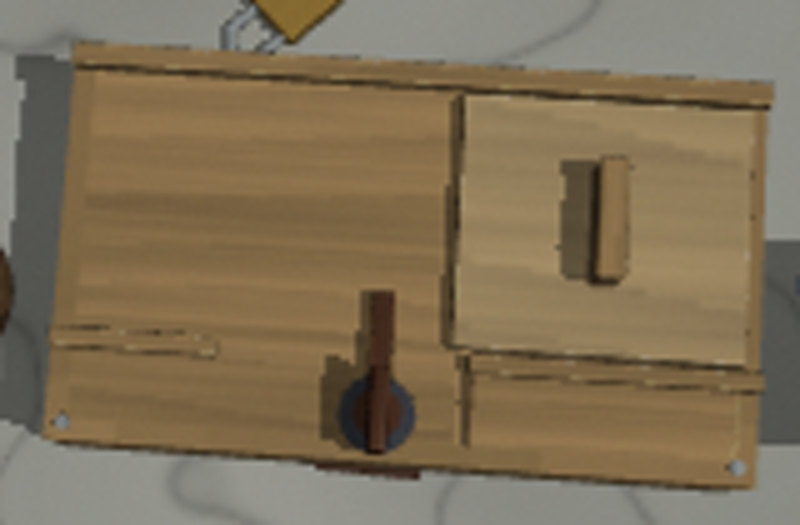

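The crop shows the wing top centre near (378,408), the tail tip at (381,292), the bar top centre at (612,220), and the box corners at (78,43), (773,83), (755,488) and (45,437).

Run:
```python
from h import *
d=snapshot("top");s=get_state()
g=lambda u,v,z: ray(d,205+(u-2)/5,150+(v-2)/5,z)
P={k:g(*a) for k,a in dict(wing=(378,408,.157),wlo=(374,452,.157),whi=(380,365,.157),tail=(381,292,.117),disc=(377,413,.112),bar=(612,220,.15),b1=(615,157,.15),b2=(610,283,.15),TL=(75,43,.114),TR=(773,83,.114),BR=(755,488,.1),BL=(45,437,.1)).items()}
for k,v in P.items(): print(k,v.round(4))
e=P["TL"]-P["TR"]; print("len",np.linalg.norm(e),"yaw(box y) off",np.arctan2(-e[0],e[1]))
e=P["BL"]-P["BR"]; print(np.linalg.norm(e),np.arctan2(-e[0],e[1]))
e=P["b1"]-P["b2"]; print(np.linalg.norm(e),np.arctan2(e[1],e[0]))
c=(P["TL"]+P["TR"]+P["BL"]+P["BR"])/4; a=np.arctan2(-e[0],e[1])
m=R.from_quat(s["eef_rot"]).as_matrix();print(c,m)
```

```text
wing [ 0.4913 -0.0268  0.157 ]
wlo [ 0.4693 -0.0242  0.157 ]
whi [ 0.5131 -0.0284  0.157 ]
tail [ 0.555  -0.0311  0.117 ]
disc [ 0.4913 -0.0275  0.112 ]
bar [ 0.5859 -0.1496  0.15  ]
b1 [ 0.6188 -0.1527  0.15  ]
b2 [ 0.5533 -0.1472  0.15  ]
TL [0.6959 0.1321 0.114 ]
TR [ 0.664  -0.2444  0.114 ]
BR [ 0.4489 -0.2258  0.1   ]
BL [0.4824 0.1506 0.1   ]
len 0.37788411978325526 yaw(box y) off -0.08455877335746254
0.37790617775138563 -0.08878871130421757
0.06572700927074718 -0.08370329443915592
[ 0.5728055  -0.04685283  0.107     ] [[-9.28019264e-01  3.72532064e-01 -3.26214179e-04]
 [ 3.72532200e-01  9.28018719e-01 -1.00826131e-03]
 [-7.28768036e-05 -1.05721121e-03 -9.99999438e-01]]
```

```bash
python3 -m jog '[[[-0.0387,-0.0389,0,0,0,0],[-0.0387,-0.0389,0,0,0,0],[-0.0387,-0.0389,0,0,0,0],[-0.0387,-0.0389,0,0,0,0],[-0.0387,-0.0389,0,0,0,0],[-0.0387,-0.0389,0,0,0,0],[-0.0387,-0.0389,0,0,0,0],[-0.0387,-0.0389,0,0,0,0],[-0.0387,-0.0389,0,0,0,0],[-0.0387,-0.0389,0,0,0,0],[-0.0387,-0.0389,0,0,0,0],[-0.0387,-0.0389,0,0,0,0]]]' 0.06 20; python3 -m jog '[[[0,0,0,0,0,0.18],[0,0,0,0,0,0.18],[0,0,0,0,0,0.18],[0,0,0,0,0,0.18],[0,0,0,0,0,0.18],[0,0,0,0,0,0.18],[0,0,0,0,0,0.18],[0,0,0,0,0,0.18]]]'; python3 -c "
from plant import *;print(get_state()['q'])"
```

```text
clock: 1.7
tool_pos: [0.4905, -0.0279, 0.2388]
eef_rot: [0.19, 0.982, 0.0, 0.0]
contact_force: [1.1, 0.9, -1.0]
opening: 0.678
finger_force: 0.0
clock: 2.7
tool_pos: [0.4898, -0.0261, 0.2387]
eef_rot: [0.792, 0.611, 0.0, -0.0]
contact_force: [0.1, -0.1, 0.3]
opening: 0.683
finger_force: 0.0
[-0.14357225  0.52078737  0.15911271  1.9732048  -0.12972232  0.65721616
 -0.15909529]
```

```bash
python3 -m jog '[[[0,0,0,0,0,0.18],[0,0,0,0,0,0.18],[0,0,0,0,0,0.18],[0,0,0,0,0,0.18],[0,0,0,0,0,0.18],[0,0,0,0,0,0.18],[0,0,0,0,0,0.18],[0,0,0,0,0,0.145],[0,0,0,0,0,0]]]'
python3 - <<'E'
from h import *
s=get_state();d=snapshot("wrist");print(s['q'],s['tool_pos'],R.from_quat(s['eef_rot']).as_matrix().round(4))
cv2.imwrite("pics/w1.png",d["frame"][:,:,::-1])
T=wrist(s,d)
def proj(p):
    c=np.linalg.inv(T)@np.append(p,1);u=d["mtx"]@c[:3];return (u[:2]/u[2]).round(1)
for p in ([.4905,-.0272,.157],[.4686,-.0253,.157],[.5124,-.0291,.157],[.555,-.0328,.117]):print(proj(p))
E
```

```text
clock: 3.82
tool_pos: [0.4898, -0.026, 0.2385]
eef_rot: [0.999, -0.042, -0.0, 0.0]
contact_force: [-0.7, 1.1, -1.3]
opening: 0.682
finger_force: 0.0
[-0.40583498  0.58447939  0.59104314  1.98558175 -0.48766     0.71474218
 -1.16856504] [ 0.48982908 -0.02597159  0.23852385] [[ 9.965e-01 -8.320e-02 -4.000e-04]
 [-8.320e-02 -9.965e-01 -3.000e-04]
 [-4.000e-04  4.000e-04 -1.000e+00]]
[259.6 193.6]
[259.5 217.2]
[259.7 168.6]
[259.6 111.4]
```

View pics/w1.png

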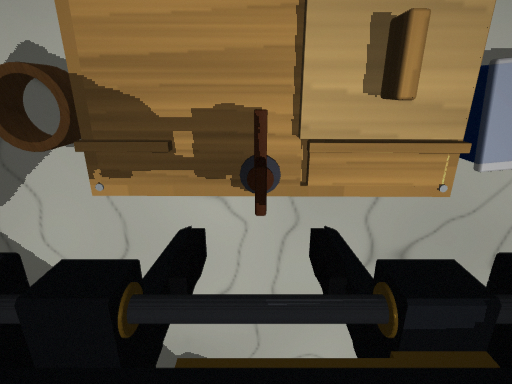

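The wrist view shows the wing end at (260,215) and the tail tip at (261,110). That puts the axis about 1–2 mm from the current tool position, so I'm going down to grip.

```bash
python3 -m jog '[[[0.00135,0.0017,0.02,0,0,0],[0,0,0.03,0,0,0],[0,0,0.03,0,0,0],[0,0,0.02,0,0,0],[0,0,0.0125,0,0,0],[0,0,0,0,0,0]]]'; python3 -m jog '[[[0,0,0,0,0,0],[0,0,0,0,0,0],[0,0,0,0,0,0],[0,0,0,0,0,0],[0,0,0,0,0,0]]]' 0 25
cat > m.py <<'E'
from h import *
s=get_state();m=R.from_quat(s['eef_rot']).as_matrix()
print("t",s['clock'],"pos",s['tool_pos'].round(4),"catch-yaw",round(float(np.arctan2(m[1,0],m[0,0])),4),"F",s['contact_force'].round(2),"M",s['moment'].round(3),"ff",round(float(s['finger_force']),1),"op",round(float(s['opening'])*88,2),'q7',s['q'][6].round(2))
E
python3 m.py
```

```text
clock: 4.62
tool_pos: [0.4909, -0.028, 0.1258]
eef_rot: [0.999, -0.042, -0.0, -0.0]
contact_force: [-0.4, -0.5, 0.1]
opening: 0.676
finger_force: 0.0
clock: 5.25
tool_pos: [0.4911, -0.028, 0.1263]
eef_rot: [0.999, -0.043, 0.0, -0.0]
contact_force: [-0.8, -0.3, 0.7]
opening: 0.138
finger_force: 0.0
t 5.25 pos [ 0.4911 -0.028   0.1263] catch-yaw -0.0851 F [-0.82 -0.32  0.73] M [ 0.011  0.185 -0.028] ff 0.0 op 12.11 q7 -1.02
```

```bash
python3 -m jog '[[[0,0,0,0,0,0],[0,0,0,0,0,0],[0,0,0,0,0,0]]]'; python3 m.py; for i in 1; do python3 -m jog '[[[0,0,0,0,0,-0.04],[0,0,0,0,0,0]]]'; done; python3 m.py
```

```text
clock: 5.62
tool_pos: [0.4911, -0.0285, 0.1263]
eef_rot: [0.999, -0.043, 0.0, 0.0]
contact_force: [-0.9, -1.8, 1.2]
opening: 0.111
finger_force: 25.0
t 5.625 pos [ 0.4911 -0.0285  0.1263] catch-yaw -0.0856 F [-0.88 -1.78  1.24] M [-0.442  0.245  0.005] ff 25.0 op 9.81 q7 -1.02
clock: 5.88
tool_pos: [0.4911, -0.0284, 0.1263]
eef_rot: [1.0, -0.022, 0.0, 0.0]
contact_force: [-1.1, -3.0, 2.3]
opening: 0.109
finger_force: 25.0
t 5.875 pos [ 0.4911 -0.0284  0.1263] catch-yaw -0.0448 F [-1.11 -3.04  2.32] M [-0.62   0.224  0.06 ] ff 25.0 op 9.61 q7 -1.0
```

```bash
python3 -m jog '[[[0,0,0,0,0,-0.02],[0,0,0,0,0,0]]]'>/dev/null; python3 m.py;  python3 -m jog '[[[0,0,0,0,0,-0.02],[0,0,0,0,0,0]]]'>/dev/null; python3 m.py; python3 -m jog '[[[0,0,0,0,0,-0.02],[0,0,0,0,0,0]]]'>/dev/null; python3 m.py; python3 -m jog '[[[0,0,0,0,0,-0.02],[0,0,0,0,0,0]]]'>/dev/null; python3 m.py
```

```text
t 6.125 pos [ 0.4911 -0.0284  0.1263] catch-yaw -0.0252 F [-0.1  -3.23  2.11] M [-0.702  0.333  0.038] ff 25.0 op 9.66 q7 -0.98
t 6.375 pos [ 0.4911 -0.0284  0.1263] catch-yaw -0.0052 F [-0.64 -4.61  1.81] M [-0.864  0.353 -0.02 ] ff 25.0 op 9.41 q7 -0.97
t 6.625 pos [ 0.4911 -0.0283  0.1263] catch-yaw 0.0149 F [-0.79 -4.29  3.32] M [-0.993  0.374 -0.012] ff 25.0 op 9.55 q7 -0.96
t 6.875 pos [ 0.4911 -0.0283  0.1263] catch-yaw 0.0348 F [-1.11 -5.05  4.27] M [-1.105  0.346 -0.014] ff 25.0 op 9.82 q7 -0.95
```

```bash
python3 -m jog '[[[0,0,0,0,0,-0.02],[0,0,0,0,0,0]]]'>/dev/null; python3 m.py;  python3 -m jog '[[[0,0,0,0,0,-0.02],[0,0,0,0,0,0]]]'>/dev/null; python3 m.py; python3 -m jog '[[[0,0,0,0,0,-0.02],[0,0,0,0,0,0]]]'>/dev/null; python3 m.py; python3 -c "
from plant import *;print(get_state()['joint_torque'].round(3))"
```

```text
t 7.125 pos [ 0.4911 -0.0283  0.1263] catch-yaw 0.0543 F [-1.   -5.6   2.49] M [-1.043  0.423 -0.076] ff 25.0 op 9.84 q7 -0.94
t 7.375 pos [ 0.4911 -0.0283  0.1263] catch-yaw 0.0739 F [-0.98 -5.69  2.23] M [-1.095  0.341 -0.104] ff 25.0 op 9.77 q7 -0.92
t 7.625 pos [ 0.4911 -0.0282  0.1262] catch-yaw 0.0936 F [-0.01 -5.14  3.18] M [-1.081  0.375 -0.132] ff 25.0 op 9.77 q7 -0.91
[ -2.668 -43.902   2.221  -7.102  -0.462   0.559   0.214]
```

```bash
sed -i "s/,'q7',.*/,'t7',s['joint_torque'][6].round(3),'q7',s['q'][6].round(2))/" m.py
python3 -m jog '[[[0,0,0,0,0,-0.015],[0,0,0,0,0,0]]]'>/dev/null; python3 m.py;  python3 -m jog '[[[0,0,0,0,0,-0.015],[0,0,0,0,0,0]]]'>/dev/null; python3 m.py; python3 -m jog '[[[0,0,0,0,0,-0.015],[0,0,0,0,0,0]]]'>/dev/null; python3 m.py
```

```text
t 7.875 pos [ 0.4911 -0.0283  0.1263] catch-yaw 0.1085 F [-0.67 -4.91  3.51] M [-1.097  0.335 -0.15 ] ff 25.0 op 10.4 t7 0.225 q7 -0.9
t 8.125 pos [ 0.4911 -0.0282  0.1263] catch-yaw 0.1235 F [-0.64 -5.33  3.32] M [-1.068  0.362 -0.184] ff 25.0 op 9.4 t7 0.23 q7 -0.89
t 8.375 pos [ 0.4911 -0.0283  0.1263] catch-yaw 0.1383 F [-1.15 -5.35  2.7 ] M [-1.104  0.333 -0.216] ff 25.0 op 9.42 t7 0.264 q7 -0.88
```

```bash
python3 -m jog '[[[0,0,0,0,0,-0.015],[0,0,0,0,0,0]]]'>/dev/null; python3 m.py;  python3 -m jog '[[[0,0,0,0,0,-0.015],[0,0,0,0,0,0]]]'>/dev/null; python3 m.py
```

```text
t 8.625 pos [ 0.4911 -0.0282  0.1263] catch-yaw 0.1532 F [-1.22 -4.93  3.69] M [-1.1    0.365 -0.277] ff 25.0 op 9.45 t7 0.312 q7 -0.88
t 8.875 pos [ 0.4911 -0.0282  0.1262] catch-yaw 0.1681 F [-1.4  -5.42  2.83] M [-1.091  0.352 -0.33 ] ff 25.0 op 9.9 t7 0.358 q7 -0.87
```

```bash
echo "import sys; sys.exit(abs(s['moment'][2])>0.30)">>m.py
python3 -m jog '[[[0,0,0,0,0,0.06],[0,0,0,0,0,0.06],[0,0,0,0,0,0.06],[0,0,0,0,0,0.06],[0,0,0,0,0,0]]]'>/dev/null; python3 m.py && python3 -m jog '[[[0,0,0,0,0,0.03],[0,0,0,0,0,0]]]'>/dev/null&& python3 m.py && python3 -m jog '[[[0,0,0,0,0,0.03],[0,0,0,0,0,0]]]'>/dev/null&& python3 m.py && python3 -m jog '[[[0,0,0,0,0,0.03],[0,0,0,0,0,0]]]'>/dev/null&& python3 m.py && python3 -m jog '[[[0,0,0,0,0,0.02],[0,0,0,0,0,0]]]'>/dev/null&& python3 m.py&& python3 -m jog '[[[0,0,0,0,0,0.02],[0,0,0,0,0,0]]]'>/dev/null&& python3 m.py&& python3 -m jog '[[[0,0,0,0,0,0.02],[0,0,0,0,0,0]]]'>/dev/null&& python3 m.py&& python3 -m jog '[[[0,0,0,0,0,0.02],[0,0,0,0,0,0]]]'>/dev/null&& python3 m.py
```

```text
t 9.5 pos [ 0.4911 -0.0284  0.1263] catch-yaw -0.0721 F [-1.34 -4.67  3.77] M [-1.216  0.37  -0.011] ff 25.0 op 9.79 t7 -0.064 q7 -1.01False
```

```bash
sed -i 's/sys.exit(\(.*\))$/sys.exit(int(\1))/' m.py
python3 -m jog '[[[0,0,0,0,0,0.03],[0,0,0,0,0,0]]]'>/dev/null&& python3 m.py && python3 -m jog '[[[0,0,0,0,0,0.03],[0,0,0,0,0,0]]]'>/dev/null&& python3 m.py && python3 -m jog '[[[0,0,0,0,0,0.03],[0,0,0,0,0,0]]]'>/dev/null&& python3 m.py && python3 -m jog '[[[0,0,0,0,0,0.02],[0,0,0,0,0,0]]]'>/dev/null&& python3 m.py&& python3 -m jog '[[[0,0,0,0,0,0.02],[0,0,0,0,0,0]]]'>/dev/null&& python3 m.py&& python3 -m jog '[[[0,0,0,0,0,0.02],[0,0,0,0,0,0]]]'>/dev/null&& python3 m.py&& python3 -m jog '[[[0,0,0,0,0,0.02],[0,0,0,0,0,0]]]'>/dev/null&& python3 m.py
```

```text
t 9.75 pos [ 0.4911 -0.0284  0.1262] catch-yaw -0.1019 F [-1.93 -5.88  3.05] M [-1.181  0.419 -0.008] ff 25.0 op 9.51 t7 -0.023 q7 -1.03
t 10.0 pos [ 0.4911 -0.0284  0.1262] catch-yaw -0.1319 F [-1.51 -5.9   3.76] M [-1.186  0.433 -0.045] ff 25.0 op 9.44 t7 -0.024 q7 -1.05
t 10.25 pos [ 0.4911 -0.0285  0.1262] catch-yaw -0.1618 F [-1.8  -5.69  3.77] M [-1.242  0.436 -0.009] ff 25.0 op 9.62 t7 -0.024 q7 -1.07
t 10.5 pos [ 0.4911 -0.0284  0.1263] catch-yaw -0.1817 F [-1.09 -7.25  3.65] M [-1.202  0.454  0.017] ff 25.0 op 9.51 t7 -0.027 q7 -1.08
t 10.75 pos [ 0.4911 -0.0285  0.1262] catch-yaw -0.2018 F [-1.52 -5.42  3.37] M [-1.228  0.395  0.018] ff 25.0 op 9.74 t7 -0.027 q7 -1.1
t 11.0 pos [ 0.4911 -0.0285  0.1263] catch-yaw -0.2218 F [-1.51 -5.6   2.52] M [-1.196  0.468  0.006] ff 25.0 op 9.62 t7 -0.027 q7 -1.11
t 11.25 pos [ 0.4911 -0.0285  0.1263] catch-yaw -0.2417 F [-1.32 -6.51  3.31] M [-1.263  0.424 -0.006] ff 25.0 op 10.13 t7 -0.027 q7 -1.12
```

```bash
python3 -m jog '[[[0,0,0,0,0,0.02],[0,0,0,0,0,0]]]'>/dev/null&& python3 m.py && python3 -m jog '[[[0,0,0,0,0,0.02],[0,0,0,0,0,0]]]'>/dev/null&& python3 m.py && python3 -m jog '[[[0,0,0,0,0,0.02],[0,0,0,0,0,0]]]'>/dev/null&& python3 m.py && python3 -m jog '[[[0,0,0,0,0,0.02],[0,0,0,0,0,0]]]'>/dev/null&& python3 m.py&& python3 -m jog '[[[0,0,0,0,0,0.015],[0,0,0,0,0,0]]]'>/dev/null&& python3 m.py&& python3 -m jog '[[[0,0,0,0,0,0.015],[0,0,0,0,0,0]]]'>/dev/null&& python3 m.py&& python3 -m jog '[[[0,0,0,0,0,0.015],[0,0,0,0,0,0]]]'>/dev/null&& python3 m.py
```

```text
t 11.5 pos [ 0.4911 -0.0285  0.1263] catch-yaw -0.2616 F [-1.57 -5.46  3.39] M [-1.208  0.447  0.008] ff 25.0 op 10.03 t7 -0.061 q7 -1.13
t 11.75 pos [ 0.4911 -0.0285  0.1263] catch-yaw -0.2813 F [-2.13 -6.2   4.64] M [-1.192  0.485  0.075] ff 25.0 op 9.83 t7 -0.12 q7 -1.15
t 12.0 pos [ 0.4911 -0.0285  0.1263] catch-yaw -0.301 F [-0.92 -5.89  3.74] M [-1.229  0.495  0.188] ff 25.0 op 9.58 t7 -0.186 q7 -1.16
t 12.25 pos [ 0.4911 -0.0285  0.1263] catch-yaw -0.3209 F [-1.49 -6.36  3.  ] M [-1.221  0.423  0.221] ff 25.0 op 9.46 t7 -0.228 q7 -1.17
t 12.5 pos [ 0.4911 -0.0285  0.1262] catch-yaw -0.3358 F [-1.26 -6.71  3.73] M [-1.225  0.473  0.181] ff 25.0 op 9.47 t7 -0.23 q7 -1.18
t 12.75 pos [ 0.4911 -0.0285  0.1263] catch-yaw -0.3508 F [-1.4  -5.02  3.  ] M [-1.241  0.449  0.18 ] ff 25.0 op 10.23 t7 -0.237 q7 -1.19
t 13.0 pos [ 0.4911 -0.0286  0.1263] catch-yaw -0.3658 F [-1.75 -5.53  3.31] M [-1.296  0.465  0.262] ff 25.0 op 9.57 t7 -0.235 q7 -1.2
```

```bash
sed -i "s/abs(s\['moment'\]\[2\])>0.30/abs(s['joint_torque'][6])>0.335/" m.py; sed -i 's/"F",.*"M",s\[.moment.\].round(3)/"Mz",s["moment"][2].round(3)/' m.py
python3 -m jog '[[[0,0,0,0,0,0.015],[0,0,0,0,0,0]]]'>/dev/null&& python3 m.py && python3 -m jog '[[[0,0,0,0,0,0.015],[0,0,0,0,0,0]]]'>/dev/null&& python3 m.py && python3 -m jog '[[[0,0,0,0,0,0.015],[0,0,0,0,0,0]]]'>/dev/null&& python3 m.py && python3 -m jog '[[[0,0,0,0,0,0.015],[0,0,0,0,0,0]]]'>/dev/null&& python3 m.py
```

```text
t 13.25 pos [ 0.4911 -0.0286  0.1263] catch-yaw -0.3809 Mz 0.219 ff 25.0 op 9.7 t7 -0.238 q7 -1.21
t 13.5 pos [ 0.4911 -0.0286  0.1262] catch-yaw -0.3959 Mz 0.231 ff 25.0 op 9.84 t7 -0.24 q7 -1.22
t 13.75 pos [ 0.4911 -0.0286  0.1263] catch-yaw -0.4106 Mz 0.224 ff 25.0 op 9.93 t7 -0.288 q7 -1.23
t 14.0 pos [ 0.491  -0.0286  0.1262] catch-yaw -0.4254 Mz 0.332 ff 25.0 op 9.85 t7 -0.336 q7 -1.24
```

```bash
python3 -m jog '[[[0,0,0,0,0,-0.08],[0,0,0,0,0,-0.08],[0,0,0,0,0,-0.08],[0,0,0,0,0,-0.08],[0,0,0,0,0,-0.08],[0,0,0,0,0,-0.08],[0,0,0,0,0,0]]]'>/dev/null; python3 m.py && python3 -m jog '[[[0,0,0,0,0,-0.02],[0,0,0,0,0,-0.01]]]'>/dev/null&& python3 m.py && python3 -m jog '[[[0,0,0,0,0,-0.02],[0,0,0,0,0,0]]]'>/dev/null&& python3 m.py && python3 -m jog '[[[0,0,0,0,0,-0.02],[0,0,0,0,0,0]]]'>/dev/null&& python3 m.py && python3 -m jog '[[[0,0,0,0,0,-0.015],[0,0,0,0,0,0]]]'>/dev/null&& python3 m.py&& python3 -m jog '[[[0,0,0,0,0,-0.015],[0,0,0,0,0,0]]]'>/dev/null&& python3 m.py&& python3 -m jog '[[[0,0,0,0,0,-0.015],[0,0,0,0,0,0]]]'>/dev/null&& python3 m.py&& python3 -m jog '[[[0,0,0,0,0,-0.015],[0,0,0,0,0,0]]]'>/dev/null&& python3 m.py
```

```text
t 14.875 pos [ 0.4911 -0.0283  0.1262] catch-yaw 0.0536 Mz -0.054 ff 25.0 op 9.71 t7 0.219 q7 -0.93
t 15.125 pos [ 0.4911 -0.0283  0.1263] catch-yaw 0.0829 Mz -0.195 ff 25.0 op 9.79 t7 0.187 q7 -0.92
t 15.375 pos [ 0.4911 -0.0282  0.1263] catch-yaw 0.1026 Mz -0.171 ff 25.0 op 9.66 t7 0.233 q7 -0.9
t 15.625 pos [ 0.4911 -0.0282  0.1263] catch-yaw 0.1226 Mz -0.221 ff 25.0 op 9.9 t7 0.238 q7 -0.89
t 15.875 pos [ 0.4911 -0.0282  0.1263] catch-yaw 0.1376 Mz -0.208 ff 25.0 op 9.86 t7 0.233 q7 -0.88
t 16.125 pos [ 0.4911 -0.0282  0.1263] catch-yaw 0.1527 Mz -0.189 ff 25.0 op 9.73 t7 0.233 q7 -0.87
t 16.375 pos [ 0.4911 -0.0282  0.1263] catch-yaw 0.1675 Mz -0.278 ff 25.0 op 9.93 t7 0.278 q7 -0.87
t 16.625 pos [ 0.4911 -0.0282  0.1263] catch-yaw 0.1822 Mz -0.321 ff 25.0 op 9.58 t7 0.326 q7 -0.86
```

```bash
python3 -m jog '[[[0,0,0,0,0,-0.008],[0,0,0,0,0,0]]]'>/dev/null; python3 m.py
python3 -m jog '[[[0,0,0,0,0,0.08],[0,0,0,0,0,0.08],[0,0,0,0,0,0.08],[0,0,0,0,0,0.08],[0,0,0,0,0,0.08],[0,0,0,0,0,0.08],[0,0,0,0,0,0.06],[0,0,0,0,0,0]]]'>/dev/null; python3 m.py && python3 -m jog '[[[0,0,0,0,0,0.02],[0,0,0,0,0,0]]]'>/dev/null&& python3 m.py && python3 -m jog '[[[0,0,0,0,0,0.02],[0,0,0,0,0,0]]]'>/dev/null&& python3 m.py && python3 -m jog '[[[0,0,0,0,0,0.015],[0,0,0,0,0,0]]]'>/dev/null&& python3 m.py && python3 -m jog '[[[0,0,0,0,0,0.015],[0,0,0,0,0,0]]]'>/dev/null&& python3 m.py&& python3 -m jog '[[[0,0,0,0,0,0.015],[0,0,0,0,0,0]]]'>/dev/null&& python3 m.py&& python3 -m jog '[[[0,0,0,0,0,0.015],[0,0,0,0,0,0]]]'>/dev/null&& python3 m.py&& python3 -m jog '[[[0,0,0,0,0,0.015],[0,0,0,0,0,0]]]'>/dev/null&& python3 m.py
```

```text
t 16.875 pos [ 0.4911 -0.0282  0.1263] catch-yaw 0.1901 Mz -0.329 ff 25.0 op 10.04 t7 0.343 q7 -0.85
t 17.875 pos [ 0.491  -0.0286  0.1262] catch-yaw -0.3484 Mz 0.137 ff 25.0 op 9.89 t7 -0.262 q7 -1.19
t 18.125 pos [ 0.4911 -0.0286  0.1262] catch-yaw -0.3679 Mz 0.252 ff 25.0 op 10.07 t7 -0.243 q7 -1.2
t 18.375 pos [ 0.4911 -0.0286  0.1263] catch-yaw -0.3878 Mz 0.212 ff 25.0 op 9.64 t7 -0.248 q7 -1.21
t 18.625 pos [ 0.4911 -0.0286  0.1263] catch-yaw -0.4028 Mz 0.246 ff 25.0 op 9.61 t7 -0.24 q7 -1.22
t 18.875 pos [ 0.4911 -0.0286  0.1262] catch-yaw -0.4178 Mz 0.267 ff 25.0 op 9.55 t7 -0.242 q7 -1.23
t 19.125 pos [ 0.491  -0.0286  0.1263] catch-yaw -0.4326 Mz 0.3 ff 25.0 op 9.87 t7 -0.282 q7 -1.24
t 19.375 pos [ 0.491  -0.0286  0.1262] catch-yaw -0.4474 Mz 0.322 ff 25.0 op 9.94 t7 -0.328 q7 -1.25
t 19.625 pos [ 0.491  -0.0286  0.1262] catch-yaw -0.4622 Mz 0.356 ff 25.0 op 10.02 t7 -0.372 q7 -1.26
```

```bash
python3 -m jog '[[[0,0,0,0,0,-0.08],[0,0,0,0,0,-0.08],[0,0,0,0,0,-0.08],[0,0,0,0,0,-0.08],[0,0,0,0,0,-0.08],[0,0,0,0,0,-0.08],[0,0,0,0,0,-0.08],[0,0,0,0,0,-0.03],[0,0,0,0,0,0]]]'>/dev/null; python3 m.py && python3 -m jog '[[[0,0,0,0,0,-0.02],[0,0,0,0,0,0]]]'>/dev/null&& python3 m.py && python3 -m jog '[[[0,0,0,0,0,-0.02],[0,0,0,0,0,0]]]'>/dev/null&& python3 m.py && python3 -m jog '[[[0,0,0,0,0,-0.015],[0,0,0,0,0,0]]]'>/dev/null&& python3 m.py&& python3 -m jog '[[[0,0,0,0,0,-0.015],[0,0,0,0,0,0]]]'>/dev/null&& python3 m.py&& python3 -m jog '[[[0,0,0,0,0,-0.015],[0,0,0,0,0,0]]]'>/dev/null&& python3 m.py&& python3 -m jog '[[[0,0,0,0,0,-0.015],[0,0,0,0,0,0]]]'>/dev/null&& python3 m.py
```

```text
t 20.75 pos [ 0.4911 -0.0282  0.1263] catch-yaw 0.1257 Mz -0.194 ff 25.0 op 10.01 t7 0.244 q7 -0.89
t 21.0 pos [ 0.4911 -0.0282  0.1263] catch-yaw 0.1457 Mz -0.262 ff 25.0 op 9.59 t7 0.241 q7 -0.88
t 21.25 pos [ 0.4911 -0.0282  0.1262] catch-yaw 0.1657 Mz -0.226 ff 25.0 op 9.7 t7 0.244 q7 -0.86
t 21.5 pos [ 0.4911 -0.0282  0.1263] catch-yaw 0.1806 Mz -0.239 ff 25.0 op 9.52 t7 0.236 q7 -0.86
t 21.75 pos [ 0.4911 -0.0282  0.1262] catch-yaw 0.1956 Mz -0.199 ff 25.0 op 10.11 t7 0.232 q7 -0.85
t 22.0 pos [ 0.4911 -0.0282  0.1263] catch-yaw 0.2107 Mz -0.238 ff 25.0 op 9.67 t7 0.234 q7 -0.84
t 22.25 pos [ 0.4911 -0.0282  0.1263] catch-yaw 0.2265 Mz -0.044 ff 25.0 op 9.71 t7 0.035 q7 -0.83
```

```bash
python3 -m jog '[[[0,0,0,0,0,-0.04],[0,0,0,0,0,-0.08],[0,0,0,0,0,0]]]'>/dev/null; python3 m.py && python3 -m jog '[[[0,0,0,0,0,-0.14],[0,0,0,0,0,-0.14],[0,0,0,0,0,-0.14],[0,0,0,0,0,-0.14],[0,0,0,0,0,-0.14],[0,0,0,0,0,0]]]'>/dev/null&& python3 m.py && python3 -m jog '[[[0,0,0,0,0,-0.14],[0,0,0,0,0,-0.14],[0,0,0,0,0,-0.09],[0,0,0,0,0,0]]]'>/dev/null&& python3 m.py
```

```text
t 22.625 pos [ 0.4911 -0.0281  0.1262] catch-yaw 0.347 Mz -0.002 ff 25.0 op 9.87 t7 0.092 q7 -0.76
t 23.375 pos [ 0.4908 -0.0278  0.1262] catch-yaw 1.0456 Mz 0.067 ff 25.0 op 9.92 t7 0.244 q7 -0.35
t 23.875 pos [ 0.4906 -0.0277  0.1262] catch-yaw 1.4145 Mz -0.058 ff 25.0 op 10.0 t7 0.139 q7 -0.13
```

```bash
python3 -m jog '[[[0,0,0,0,0,-0.05],[0,0,0,0,0,0]]]'>/dev/null; python3 m.py; python3 -m jog '[[[0,0,0,0,0,0],[0,0,0,0,0,0],[0,0,0,0,0,0],[0,0,0,0,0,0],[0,0,-0.03,0,0,0],[0,0,-0.04,0,0,0],[0,0,-0.04,0,0,0],[0,0,0,0,0,0]]]' 0.04
python3 - <<'E'
from h import *
s=get_state();m=R.from_quat(s['eef_rot']).as_matrix();print(s['tool_pos'],np.arctan2(m[1,0],m[0,0]))
d=snapshot("top");cv2.imwrite("pics/t2.png",cv2.resize(d["frame"][150:255,205:365,::-1],None,fx=5,fy=5,interpolation=cv2.INTER_CUBIC))
t=np.array([.5859,-.1496,s['tool_pos'][2]])-s['tool_pos'];print(m.T@t)
E
```

```text
t 24.125 pos [ 0.4906 -0.0277  0.1262] catch-yaw 1.467 Mz -0.003 ff 25.0 op 9.92 t7 0.044 q7 -0.1
clock: 25.12
tool_pos: [0.493, -0.028, 0.2388]
eef_rot: [0.743, 0.67, 0.002, 0.002]
contact_force: [0.6, 0.9, -0.6]
opening: 0.454
finger_force: 0.0
[ 0.49297357 -0.02797023  0.23876567] 1.4675383111017153
[-0.11140351  0.10496701  0.00055447]
```

View pics/t2.png

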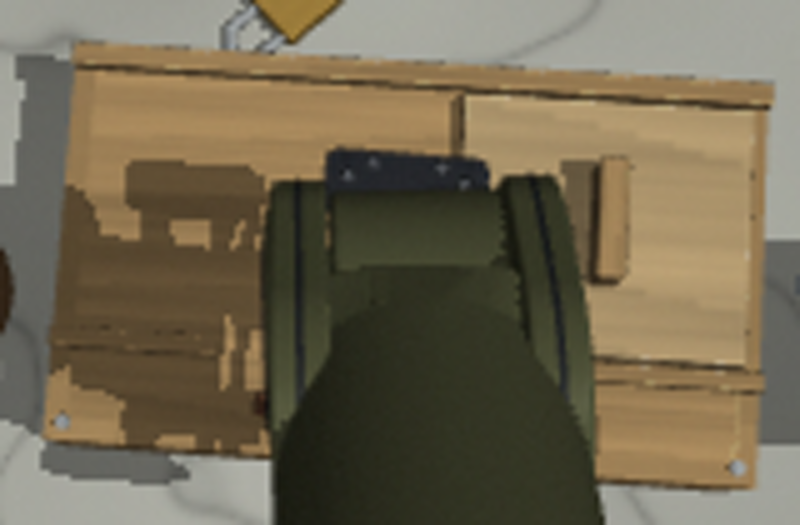

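The lid hasn't moved (bar still at (612,220)), and the tail tip now shows at (260,405), pointing along box +y, so the catch is turned aside. Next is the grip bar.

```bash
python3 -m jog '[[[-0.0371,0.035,0,0,0,0],[-0.0371,0.035,0,0,0,0],[-0.0371,0.035,0,0,0,0],[0,0,0,0,0,0.1725],[0,0,0,0,0,0.1725],[0,0,0,0,0,0.1725],[0,0,0,0,0,0.1725],[0,0,0,0,0,0.1725],[0,0,0,0,0,0.1725],[0,0,0,0,0,0.1725],[0,0,0,0,0,0.1725]]]' 0.06; python3 -m jog '[[[0,0,0,0,0,0.1725],[0,0,0,0,0,0],[0,0,0,0,0,0]]]';python3 - <<'E'
from h import *
s=get_state();d=snapshot("wrist");m=R.from_quat(s['eef_rot']).as_matrix();print(s['q'].round(2),s['tool_pos'],np.arctan2(m[1,0],m[0,0]))
t=np.array([.5859,-.1496,.118])-s['tool_pos'];print(m.T@t)
cv2.imwrite("pics/w2.png",d["frame"][:,:,::-1])
T=wrist(s,d)
for p in ([.5859,-.1496,.15],[.5543,-.1467,.15],[.6175,-.1525,.15]):
    c=np.linalg.inv(T)@np.append(p,1);u=d["mtx"]@c[:3];print((u[:2]/u[2]).round(1))
E
```

```text
clock: 26.55
tool_pos: [0.5832, -0.1491, 0.2343]
eef_rot: [0.999, 0.041, -0.002, -0.0]
contact_force: [-1.0, 0.4, -0.2]
opening: 0.684
finger_force: 0.0
clock: 26.92
tool_pos: [0.5836, -0.1493, 0.2353]
eef_rot: [0.999, -0.041, -0.001, -0.0]
contact_force: [-0.4, 0.2, -0.4]
opening: 0.68
finger_force: 0.0
[-0.1   0.71  0.49  1.66 -0.41  0.88 -1.09] [ 0.58364381 -0.14929621  0.23526641] -0.08177198295146888
[0.00247242 0.0001319  0.11726237]
[258.4 190.4]
[258.  223.7]
[258.8 154.1]
```

View pics/w2.png

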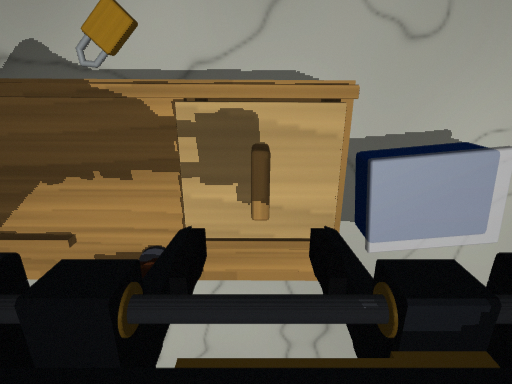

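The bar is seen at (260,150–220), close to the prediction, so I'm going down to grip it.

```bash
python3 -m jog '[[[0.0025,0.001,0.03,0,0,0],[0,0,0.03,0,0,0],[0,0,0.03,0,0,0],[0,0,0.015,0,0,0],[0,0,0.01,0,0,0],[0,0,0,0,0,0]]]'; python3 -m jog '[[[0,0,0,0,0,0],[0,0,0,0,0,0],[0,0,0,0,0,0],[0,0,0,0,0,0],[0,0,0,0,0,0],[0,0,0,0,0,0],[0,0,0,0,0,0]]]' 0 20
```

```text
clock: 27.72
tool_pos: [0.5865, -0.1508, 0.1211]
eef_rot: [0.999, -0.042, -0.0, -0.0]
contact_force: [0.1, 0.3, 0.9]
opening: 0.681
finger_force: 0.0
clock: 28.6
tool_pos: [0.5866, -0.151, 0.1213]
eef_rot: [0.999, -0.042, 0.0, 0.0]
contact_force: [-0.2, 0.2, 1.7]
opening: 0.181
finger_force: 20.0
```

```bash
python3 -m jog '[[[0,-0.006,0,0,0,0],[0,-0.012,0,0,0,0],[0,-0.012,0,0,0,0],[0,0,0,0,0,0]]]'; python3 -m jog '[[[0,-0.012,0,0,0,0],[0,-0.016,0,0,0,0],[0,-0.016,0,0,0,0],[0,-0.016,0,0,0,0],[0,-0.016,0,0,0,0],[0,-0.016,0,0,0,0],[0,-0.016,0,0,0,0],[0,-0.012,0,0,0,0],[0,0,0,0,0,0]]]'
```

```text
clock: 29.1
tool_pos: [0.5895, -0.1173, 0.1213]
eef_rot: [0.999, -0.041, -0.0, -0.002]
contact_force: [-0.4, 2.4, 3.7]
opening: 0.174
finger_force: 20.0
clock: 30.22
tool_pos: [0.5999, 0.0018, 0.1213]
eef_rot: [0.999, -0.041, 0.0, -0.002]
contact_force: [3.0, 3.9, 3.3]
opening: 0.18
finger_force: 20.0
```

```bash
python3 -m jog '[[[0,-0.003,0,0,0,0],[0,-0.002,0,0,0,0],[0,0,0,0,0,0]]]'; python3 -m jog '[[[0,-0.002,0,0,0,0],[0,0,0,0,0,0]]]';python3 -m jog '[[[0,-0.001,0,0,0,0],[0,0,0,0,0,0]]]'
```

```text
clock: 30.6
tool_pos: [0.5999, 0.0028, 0.1213]
eef_rot: [0.999, -0.043, 0.0, 0.0]
contact_force: [4.6, -3.0, 2.1]
opening: 0.185
finger_force: 20.0
clock: 30.85
tool_pos: [0.6002, 0.0056, 0.1213]
eef_rot: [0.999, -0.042, 0.0, 0.0]
contact_force: [3.6, -2.6, 1.8]
opening: 0.178
finger_force: 20.0
clock: 31.1
tool_pos: [0.6003, 0.0067, 0.1213]
eef_rot: [0.999, -0.042, 0.0, 0.0]
contact_force: [3.9, -2.1, 1.8]
opening: 0.177
finger_force: 20.0
```

```bash
python3 -m jog '[[[0,-0.002,0,0,0,0],[0,0,0,0,0,0]]]'; python3 -m jog '[[[0,-0.002,0,0,0,0],[0,0,0,0,0,0]]]'
```

```text
clock: 31.35
tool_pos: [0.6004, 0.0077, 0.1213]
eef_rot: [0.999, -0.043, 0.0, 0.001]
contact_force: [3.9, -4.6, 1.2]
opening: 0.184
finger_force: 20.0
clock: 31.6
tool_pos: [0.6004, 0.0077, 0.1213]
eef_rot: [0.999, -0.043, 0.001, 0.002]
contact_force: [4.3, -7.8, 0.5]
opening: 0.178
finger_force: 20.0
```

```bash
python3 -m jog '[[[0,0,0,0,0,0],[0,0,0,0,0,0],[0,0,0,0,0,0],[0,0,0,0,0,0],[0,0,-0.02,0,0,0],[0,0,-0.04,0,0,0],[0,0,-0.05,0,0,0],[-0.06,0,0,0,0,0],[-0.06,0,0,0,0,0],[0,0,0,0,0,0]]]' 0.06;  python3 - <<'E'
from h import *
s=get_state();d=snapshot("wrist");e=snapshot("side")["frame"][130:280,180:330]
cv2.imwrite("pics/end.png",cv2.cvtColor(np.hstack([d["frame"],cv2.resize(e,(384,384),interpolation=cv2.INTER_CUBIC)])[:,:800],cv2.COLOR_RGB2BGR))
E
```

```text
clock: 32.85
tool_pos: [0.4729, 0.0213, 0.2305]
eef_rot: [0.999, -0.043, -0.005, -0.001]
contact_force: [1.5, -0.1, -0.3]
opening: 0.686
finger_force: 0.0
```

View pics/end.png

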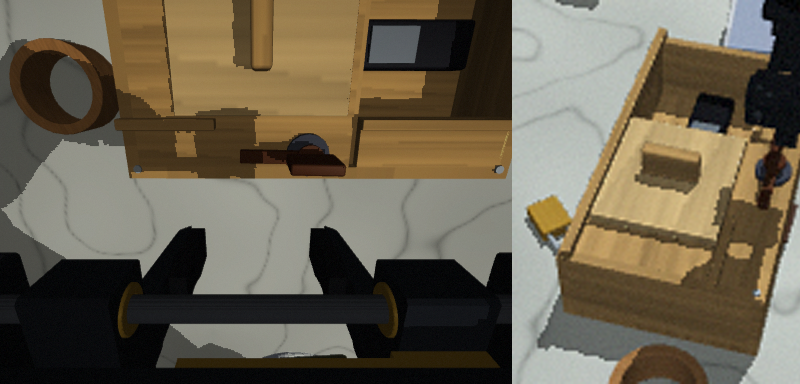

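The lid is fully open with the bay showing at (420,45), and the catch is turned with its tail pointing left at (245,155). The tape and padlock haven't moved, and the gripper is clear.

```bash
python3 -c "
from plant import *;print(finish_job())"
```

```text
the job is handed in; nothing more can be done
None
```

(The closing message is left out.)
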